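# Load a clamp hanger into the bench rail

## Robot

A 6-joint arm with a two-finger parallel gripper is mounted at the origin on the work surface. World frame = base frame: x ahead of the robot, y to its left, z up, the work surface at z = 0. Lengths are in m, angles in rad, forces in N, time in s.
With the tool pointing down it reaches from about 0.375 to 0.9 m from the base axis. Payload 3.1 kg.
Tool frame: the origin (TCP) lies between the finger pads; the fingertips stand 11 mm ahead of it and the grasp point (between the pads) lies 8 mm behind it; z points along the fingers, y is the direction in which the jaws open and shut (so a half turn about z gives the same grasp; the last joint's range is limited). The gripper opens to 85 mm and grips with 20 to 120 N. Pads are 22 mm wide; open, the fingers measure 114 mm over their backs; the gripper's body (76 mm by 85 mm) begins 54 mm behind the grasp point. The pads swing forward as they close: fully open they stand 13 mm farther back than shut.
Start: joints at [-1.308, 0.527, 1.433, -0, 1.181, -0.178], TCP at [0.267, -0.565, 0.242] pointing down, gripper open.
Joint ranges: [-3.08, 3.08], [-0.75, 2.2], [0.22, 2.44], [-1.43, 4.57], [0, 2.65], [-2.85, 2.85]. Speed limits (rad/s): [2.79, 2.79, 3.14, 3.14, 3.14, 3.14].

## Interface

Orientations are given as a unit quaternion [x, y, z, w].
In Python, from station import manip gives the robot as it stands. The module is installed in compiled form; this text tells all that it offers.
- The arm moves only by the tool arm_command, never from a script. Its argument "rows" is a list of rows, each a list of 3 entries, a list of its own where there are three numbers: the shift along the world's x, y, z in mm, then the turn about the world's z in rad, then the closure, from -1 (fully open) to 1 (shut), so that 0 is half open. A call has 1 to 12 rows; each row shifts and turns the commanded pose from where the row before left it; what a row does not reach is not made up. A row lasts 1/8 s, in which the tool goes at most 62.5 mm and 10.7 degrees, less where a joint would pass 70% of its speed; a pose out of reach is approached as far as the arm can. A call with a gripper value outside its range is refused whole. The fingers move at their own pace and stop on an object; "squeeze" is the grip in N (left out, the last holds). Time passes only in rows, so rows that do not move let the fingers close. It gives the time, the measured TCP pose, the force and the opening at its end, in the units of the state.
- manip.sense(): the state, without advancing time (a new reading comes with each control period).
- manip.snapshot(name): name is "scene" or "top" or "wrist"; returns the picture (384x512x3 uint8, blue, green, red); there is no depth.
- manip.get_calibration(name): a dict with "fovy" (degrees; the focal length in pixels is half the picture's height over the tangent of half this angle, whatever the lens; pixels are square), "cx", "cy" (the principal point, pixels), "R" (3x3) and "t" (3): a world point X has camera coordinates R X + t. Camera axes: x right, y down, z forward; pixel columns grow to the right and rows downward; lengths in m; the calibration is good to about 2 mm. A picture is of the moment at which its call begins: read the wrist's pose just before it. get_calibration takes no time and is no camera call; for the wrist camera it gives the pose at the moment of the call.
- manip.sign_off(): hands the job in, once; it reports no verdict.
The state is a dict: "t": time; "q": joint angles; "qd": joint speeds; "tau": joint torques, N m; "tcp_pos": TCP position; "tool_rot": TCP orientation; "force": force on the tool from outside, world axes, zero at the start; "ft_torque": the same for the moment, N m; "finger_gap": opening from 0.0 (shut) to 1.0 (fully open).
Only numpy, scipy, OpenCV 4.12 (cv2) and the standard library are available. Lean on these libraries where they do the work, as an engineer would, in place of code of your own. Each camera call takes 0.05 s, during which the arm holds its last target.

## Task

Pick up the steel clamp hanger, feed its slider head into the open end of the aluminium rail and slide it along until the spring catch clicks in behind it, so that it stays trapped against the spring buffer when you let go. Press on only until it has clicked: do not squash the buffer solid. Leave the hammer, the glue jar and the bundle of battens where they are.

Things in the scene. Friction and masses are not known exactly. Their poses are not given: they have to be found in the camera images.
- hanger: Loose steel clamp hanger, about 0.17 kg, upright on its fork. Origin: stem centre, on the underside. z up, +x where the two prongs point, slider head on the -x side. Stem 10 (x) x 14 (y) x 98 (z) mm over the origin. Foot bar 50 mm in y; prongs reach x +51, are 8 high, tips 20. In the rail its axes match the rail's, with the origin at rail x about +20, z about +25 mm.
- hanger_grip (a point): Middle of the bare upper stem, 82 mm above the hanger's underside: the place to grip, across its 14 mm (fingers to either side in the hanger's y). The fingertips may go down to 61 mm above the underside beside the stem. Axes as the hanger's.
- hanger_head (a point): Centre of the white nylon slider head, a block 12 (x) x 30 (y) x 20 (z) mm, at hanger x -30, y 0, z 60 mm, joined to the stem by a neck 14 (y) x 6 (z) mm. Axes as the hanger's.
- rail: Fixed aluminium C-profile rail on a wooden stand. Origin on the bench; z up; it runs along own y from -130 (open end) to +130 mm. +x is the slotted side, facing away from the robot. Outer profile x -20 to 0, z 72 to 100 mm; channel x -17 to -3, z 75 to 97; slot z 81 to 91. Two posts behind (x -42 to -20). Base board x -80 to +20, y -125 to +145, 15 mm thick.
- rail_mouth (a point): Centre of the channel at the rail's open end (rail x -10, y -130, z 86 mm); axes as the rail's. The head enters here moving along +y, with 1 mm of play to each side, above and below.
- catch (a joint): Rise of the spring catch (m), 0 at rest. A wedge under the rail's top; the head lifts it 6 to 7 mm (felt as 2 to 4 N back and down), passes its 30 mm length under it, and it drops to 0 behind with a click. A 16 mm black knob on top moves with it. Its place along the rail is not told and varies by 55 mm: the caught hanger's origin lies at rail y +30 to +85 mm.
- buffer (a joint): Compression (m) of the spring buffer inside the rail behind the catch (below a 20 mm black knob): 0 at rest, 3 N to start, then 1 N per mm, solid at 0.014; over 0.0125 counts as squashed. The head meets it before the click, which comes at about 0.004 to 0.005 (7 to 9 N of push). A caught head, let go, is held against the catch with the buffer at about 0.004.
- hammer: Loose hammer, 240 mm long, lying on the bench. Bystander.
- gluejar: Loose glue jar, 60 mm across and 75 mm tall. Bystander.
- battens: Loose tied bundle of wooden battens, about 190 x 50 x 24 mm. Bystander.
Things that resemble listed ones, but are neither listed nor needed, are in the scene too. Leave any purple look-alike of the hanger alone.

How it is judged:
By the outcome, as a careful person would: the job done as asked, in the order asked, and still so for the second after the job is handed in, with the robot touching nothing.
It also fails if it takes over 54 s, if anything falls off the work surface, if the arm or the gripper's body presses on something with over 40 N, if the wrist force passes 120 N, or if a joint passes its speed limit or range.

## Working session

There is one attempt and no reset: what is moved stays moved. The work goes in short steps, Python scripts to look and compute and a tool call to move; the robot and the scene stay as the last step left them, time stands still between calls to the robot, and variables do not carry over. Pictures are saved under pics/ and viewed, and the job is handed in when it is done.

Besides the shell and the picture viewer there is one more tool, called after "Emit:" as a command line: name --argument value ..., lists and objects as JSON in quotes. arm_command: Moves the arm, as the interface text tells. Its arguments: {"type":"object","properties":{"rows":{"type":"array","items":{"type":"array"}},"squeeze":{"type":"number"}},"required":["rows"]}

```bash
mkdir -p pics; python3 - <<'E'
from station import manip
import cv2
s=manip.sense();print(s)
for n in ("scene","top","wrist"):
    c=manip.get_calibration(n);print(n,c)
    cv2.imwrite(f"pics/{n}0.png",manip.snapshot(n))
E
```

```text
{'t': 0.0, 'q': array([-1.30750408e+00,  5.28477685e-01,  1.43393028e+00,  2.84330243e-06,
        1.18139879e+00, -1.78516009e-01]), 'qd': array([-0.00139569, -0.00223381, -0.00022056, -0.00110005,  0.00100136,
        0.00091239]), 'tau': array([-4.07634270e-04, -4.42353272e+01, -1.78023309e+01, -1.70141980e-04,
        8.55043007e-03, -6.02997886e-06]), 'tcp_pos': array([ 0.26706544, -0.56428478,  0.24131762]), 'tool_rot': array([ 9.75699264e-01,  2.19111206e-01, -4.55984104e-05, -1.10611462e-03]), 'force': array([-0.04939201,  0.02770594,  0.25798064]), 'ft_torque': array([0.02286646, 0.02739948, 0.00112137]), 'finger_gap': 1.0040799012874895}
scene {'fovy': 52.356731080936974, 'cx': 262.3562519216735, 'cy': 190.13832297944384, 'R': array([[-0.15918815,  0.98722831,  0.00627595],
       [ 0.64190798,  0.10833174, -0.7590905 ],
       [-0.75007552, -0.11680963, -0.65095486]]), 't': array([ 0.19633429, -0.28823892,  1.37195092])}
top {'fovy': 53.15171333383274, 'cx': 255.58308837795957, 'cy': 190.58573200591587, 'R': array([[ 0.02954002, -0.99936273,  0.02003823],
       [-0.98770995, -0.03226202, -0.15293207],
       [ 0.15348108, -0.01527435, -0.98803353]]), 't': array([-0.13906318,  0.5890577 ,  0.99742153])}
wrist {'fovy': 60.83272120922626, 'cx': 258.64440597592886, 'cy': 193.85939121093088, 'R': array([[ 0.42721504, -0.90414832, -0.00177022],
       [-0.87125884, -0.41219628,  0.26646247],
       [-0.24165127, -0.11229445, -0.96384367]]), 't': array([-0.62382714, -0.03528059,  0.37841687])}
```

View pics/scene0.png

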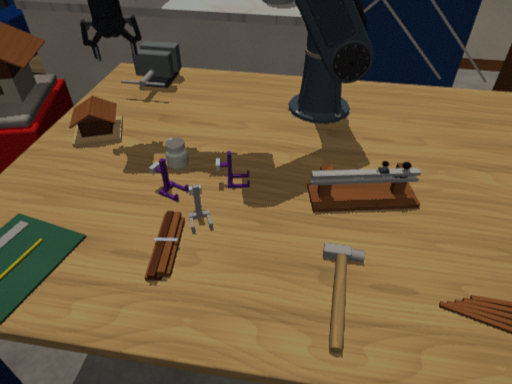

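View pics/top0.png

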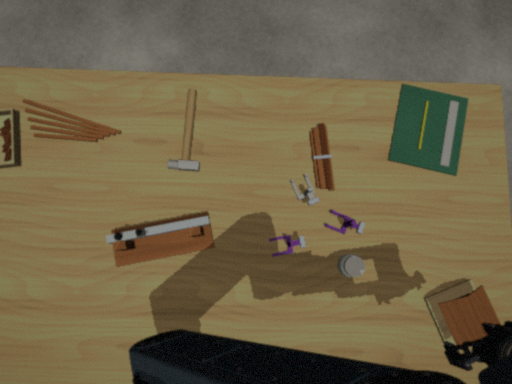

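View pics/wrist0.png

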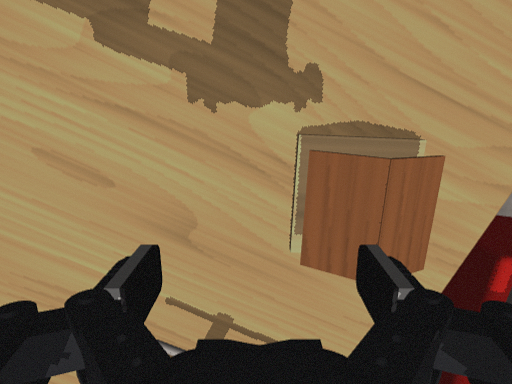

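Scene view: the grey steel hanger is at about (199,207). The things that could be mistaken for it are the purple ones at (167,180) and (232,170). In the top view these are the grey one at (308,192), and the purple ones at (345,222) and (288,242). By description I choose the grey one. The rail is at scene (365,176) and top (160,230), with its knobs towards the robot's left. Next is a close crop to check this.

```bash
python3 - <<'E'
import cv2,numpy as np
a=cv2.imread("pics/scene0.png")[140:250,140:270];b=cv2.imread("pics/top0.png")[165:260,260:375]
c=cv2.imread("pics/top0.png")[200:275,95:225]; d=cv2.imread("pics/scene0.png")[150:220,295:430]
f=lambda i:cv2.resize(i,(400,300),interpolation=cv2.INTER_CUBIC)
cv2.imwrite("pics/crop0.png",np.vstack([np.hstack([f(a),f(b)]),np.hstack([f(c),f(d)])]))
E
```

```text
(no output)
```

View pics/crop0.png

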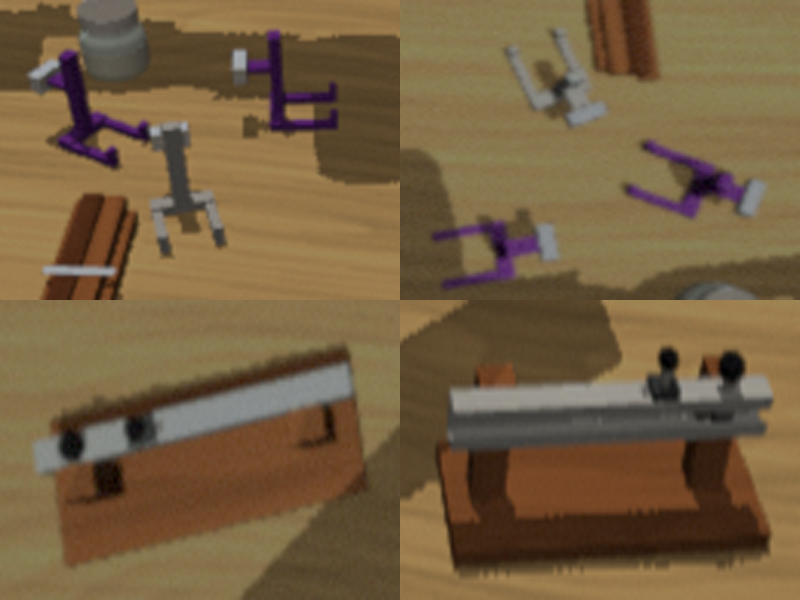

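```bash
cat > h.py <<'E'
import numpy as np,cv2
from station import manip
def ray(c,uv):
    f=192/np.tan(np.radians(c["fovy"]/2)); R=np.array(c["R"]);t=np.array(c["t"])
    d=R.T@np.array([(uv[0]-c["cx"])/f,(uv[1]-c["cy"])/f,1.]); return -R.T@t,d
def onz(c,uv,z):
    o,d=ray(c,uv); return o+d*(z-o[2])/d[2]
def proj(c,X):
    f=192/np.tan(np.radians(c["fovy"]/2)); p=np.array(c["R"])@np.array(X)+np.array(c["t"])
    return np.array([f*p[0]/p[2]+c["cx"],f*p[1]/p[2]+c["cy"]])
def tri(obs):
    A=0;b=0
    for c,uv in obs:
        o,d=ray(c,uv); d/=np.linalg.norm(d); P=np.eye(3)-np.outer(d,d); A=A+P; b=b+P@o
    X=np.linalg.solve(A,b); return X,[proj(c,X)-uv for c,uv in obs]
E
python3 - <<'E'
from h import *
c=manip.get_calibration("top")
for n,uv,z in [("tipA",(292.2,180.8),.02),("tipB",(306,175.5),.02),("head",(312.6,200.5),.07),("railTL",(106,236.5),.1),("railBL",(108,243),.1),("railTR",(207.5,215),.1),("railBR",(210,225),.1),("buf",(118,236),.12),("catch",(140,232),.12)]:
    print(n,onz(c,uv,z).round(3))
E
```

```text
tipA [ 0.628 -0.223  0.02 ]
tipB [ 0.645 -0.262  0.02 ]
head [ 0.568 -0.273  0.07 ]
railTL [0.456 0.253 0.1  ]
railBL [0.44  0.246 0.1  ]
railTR [0.518 0.001 0.1  ]
railBR [ 0.493 -0.007  0.1  ]
buf [0.457 0.216 0.12 ]
catch [0.469 0.163 0.12 ]
```

```bash
python3 - <<'E'
from h import *
c=manip.get_calibration("wrist"); s=manip.sense()
R=np.array(c["R"]); o=-R.T@c["t"]; print(o-s["tcp_pos"], R[2])
a=np.radians(25.3); print("along tool x:",(o-s["tcp_pos"])[:2]@[np.cos(a),np.sin(a)])
# simulate shift: where would things project after shift D
for D in [(.26,.26,.0),(.28,.27,.0)]:
    c2=dict(c); c2["t"]=c["t"]-R@np.array(D)
    for X in [(.568,-.273,.07),(.595,-.261,.098),(.628,-.223,.02),(.645,-.262,.02)]: print(D,X,proj(c2,X).round())
E
```

```text
[0.06011414 0.02831844 0.13160597] [-0.24158009 -0.11255928 -0.96383062]
along tool x: 0.06645025507105486
(0.26, 0.26, 0.0) (0.568, -0.273, 0.07) [247. 122.]
(0.26, 0.26, 0.0) (0.595, -0.261, 0.098) [246.  86.]
(0.26, 0.26, 0.0) (0.628, -0.223, 0.02) [228.  41.]
(0.26, 0.26, 0.0) (0.645, -0.262, 0.02) [271.  43.]
(0.28, 0.27, 0.0) (0.568, -0.273, 0.07) [248. 147.]
(0.28, 0.27, 0.0) (0.595, -0.261, 0.098) [247. 115.]
(0.28, 0.27, 0.0) (0.628, -0.223, 0.02) [229.  65.]
(0.28, 0.27, 0.0) (0.645, -0.262, 0.02) [271.  67.]
```

Emit:
arm_command --rows '[[[34,33,0],0,-1],[[34,33,0],0,-1],[[34,33,0],0,-1],[[34,33,0],0,-1],[[34,33,0],0,-1],[[34,33,0],0,-1],[[34,33,0],0,-1],[[32,29,0],0,0],[[0,0,0],0,0],[[0,0,0],0,0],[[0,0,0],0,0]]' --squeeze 40

```text
t: 1.52
tcp_pos: [0.5364, -0.3058, 0.2421]
tool_rot: [0.976, 0.218, -0.0, -0.0]
force: [0.3, 0.3, -0.7]
finger_gap: 0.498
```

```bash
python3 - <<'E'
from h import *
s=manip.sense();c=manip.get_calibration("wrist");im=manip.snapshot("wrist");cv2.imwrite("pics/w1.png",im)
np.save("w1.npy",c,allow_pickle=True)
print(s["t"],s["tcp_pos"],s["finger_gap"],s["tool_rot"])
cv2.imwrite("pics/w1c.png",cv2.resize(im[0:225,150:450],(800,600),interpolation=cv2.INTER_CUBIC))
E
```

```text
1.525 [ 0.53638657 -0.30582913  0.24214873] 0.4976303526462328 [ 9.75867570e-01  2.18362999e-01 -2.74248913e-04 -1.06100474e-04]
```

View pics/w1c.png

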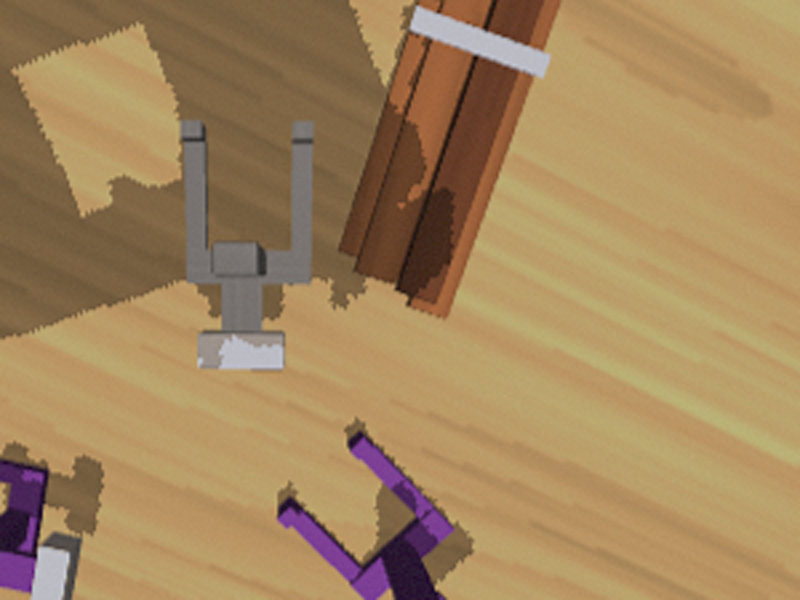

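```bash
python3 - <<'E'
from h import *
c=np.load("w1.npy",allow_pickle=True).item()
k=800/300
def P(u,v,z): return onz(c,(150+u/k-.3,v/k-.3),z)
tl,tr=P(192.5,121,.02),P(303,121.5,.02)
print(tl,tr); e=tl-tr; print("yaw tips",np.degrees(np.arctan2(-e[0],e[1])),np.linalg.norm(e))
cor=[P(214,242,.098),P(257,242,.098),P(258,275,.098),P(214,276,.098)]
m=np.mean(cor,0);print("stem top",m,[np.linalg.norm(cor[i]-cor[i-1]).round(4) for i in range(4)])
h=[P(198,369,.07),P(284,369,.07)]; e=h[0]-h[1]; hb=(h[0]+h[1])/2
print("head back",hb,np.degrees(np.arctan2(-e[0],e[1])),np.linalg.norm(e))
d=(tl+tr)/2-hb; print("axis yaw",np.degrees(np.arctan2(d[1],d[0])),np.linalg.norm(d))
d=d/np.linalg.norm(d); print("origin from tips",(tl+tr)/2-.051*d,"from head",hb+.036*d)
s=manip.sense(); print(s["tcp_pos"]); q=s["tool_rot"];print("toolyaw",np.degrees(2*np.arctan2(q[1],q[0])))
E
```

```text
[ 0.63138554 -0.22047288  0.02      ] [ 0.64881486 -0.25791224  0.02      ]
yaw tips 24.96362349969605 0.04129753856789115
stem top [ 0.59396166 -0.2602388   0.098     ] [np.float64(0.0099), np.float64(0.013), np.float64(0.0096), np.float64(0.0134)]
head back [ 0.56123126 -0.27510113  0.07      ] 25.204889876218022 0.02967541011730941
axis yaw 24.479497517053687 0.10004866282204566
origin from tips [ 0.59989661 -0.25749702  0.0454876 ] from head [ 0.58961027 -0.26218033  0.05200876]
[ 0.53639868 -0.30595894  0.24226595]
toolyaw 25.21152324558676
```

Emit:
arm_command --rows '[[[29,23,0],0,0],[[29,22,-20],0,0],[[0,0,-40],0,0],[[0,0,-40],0,0],[[0,0,-30],0,0],[[0,0,0],0,0],[[0,0,0],0,0],[[0,0,0],0,0]]'

```text
t: 2.58
tcp_pos: [0.5962, -0.2609, 0.1143]
tool_rot: [0.976, 0.219, 0.001, 0.001]
force: [-0.4, -0.6, -0.3]
finger_gap: 0.501
```

```bash
python3 - <<'E'
from h import *
s=manip.sense();c=manip.get_calibration("wrist");im=manip.snapshot("wrist");cv2.imwrite("pics/w2.png",im)
print(s["t"],s["tcp_pos"],s["force"],s["tool_rot"])
q=s["tool_rot"];print("toolyaw",np.degrees(2*np.arctan2(q[1],q[0])))
E
```

```text
2.575 [ 0.59620145 -0.26093968  0.11426956] [-0.39471385 -0.57864242 -0.25112303] [0.97574788 0.21888986 0.00126316 0.00130797]
toolyaw 25.287717944970872
```

View pics/w2.png

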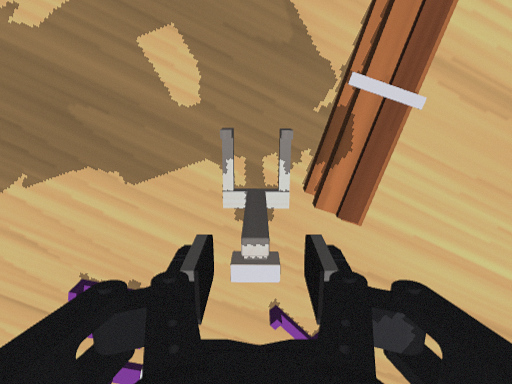

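Emit:
arm_command --rows '[[[-1,0,-20],0,0],[[-1,0,-18],0,0],[[0,0,0],0,0],[[0,0,0],0,0.3],[[0,0,0],0,0.8],[[0,0,0],0,1],[[0,0,0],0,1],[[0,0,0],0,1],[[0,0,0],0,1]]' --squeeze 60

```text
t: 3.75
tcp_pos: [0.5938, -0.2603, 0.0752]
tool_rot: [0.976, 0.219, 0.001, 0.001]
force: [-0.5, 0.3, 5.7]
finger_gap: 0.153
```

```bash
python3 - <<'E'
from h import *
s=manip.sense();c=manip.get_calibration("wrist");im=manip.snapshot("wrist");cv2.imwrite("pics/w3.png",im)
print(s["t"],s["tcp_pos"],s["force"],s["finger_gap"])
E
```

```text
3.75 [ 0.59378689 -0.26026417  0.07515326] [-0.46507746  0.26313229  5.69003426] 0.15261758233300615
```

View pics/w3.png

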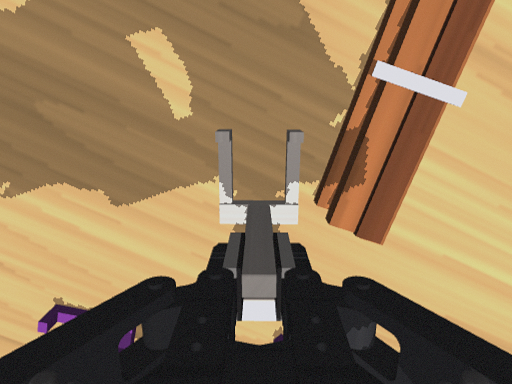

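Emit:
arm_command --rows '[[[0,0,20],0,1],[[0,0,45],0,1],[[0,0,50],0,1],[[0,0,35],0,1],[[-23,46,0],-0.027,1],[[-23,46,0],-0.027,1],[[-23,46,0],-0.027,1],[[-23,46,0],-0.027,1],[[-23,46,0],-0.027,1],[[-23,46,0],-0.027,1],[[-23,46,0],-0.027,1],[[-24,46,0],-0.027,1]]'

```text
t: 5.3
tcp_pos: [0.4073, 0.1093, 0.2249]
tool_rot: [0.994, 0.112, 0.0, -0.0]
force: [0.6, 0.9, -2.0]
finger_gap: 0.149
```

Emit:
arm_command --rows '[[[0,0,0],0,1],[[0,0,0],0,1],[[0,0,0],0,1]]'

```text
t: 5.68
tcp_pos: [0.4093, 0.1072, 0.2246]
tool_rot: [0.994, 0.112, 0.001, 0.0]
force: [0.2, 0.6, -1.4]
finger_gap: 0.156
```

```bash
python3 - <<'E'
from h import *
s=manip.sense();c=manip.get_calibration("wrist");im=manip.snapshot("wrist");cv2.imwrite("pics/w4.png",im);np.save("w4.npy",c,allow_pickle=True)
print(s["t"],s["tcp_pos"],s["force"],s["finger_gap"]);q=s["tool_rot"];print("toolyaw",np.degrees(2*np.arctan2(q[1],q[0])))
cv2.imwrite("pics/w4c.png",cv2.resize(im[0:300,56:456],(800,600),interpolation=cv2.INTER_CUBIC))
E
```

```text
5.675 [0.40927847 0.10716142 0.22460071] [ 0.15879276  0.62532922 -1.40083756] 0.1559523831086671
toolyaw 12.855487133185285
```

View pics/w4.png

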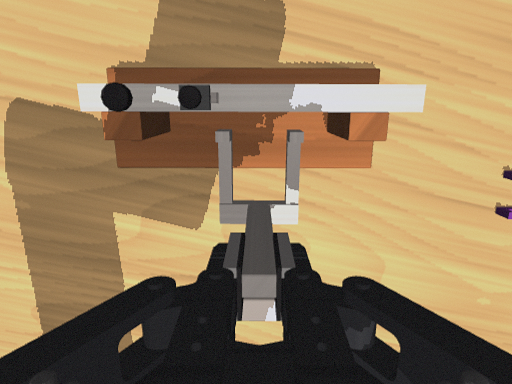

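View pics/w4c.png

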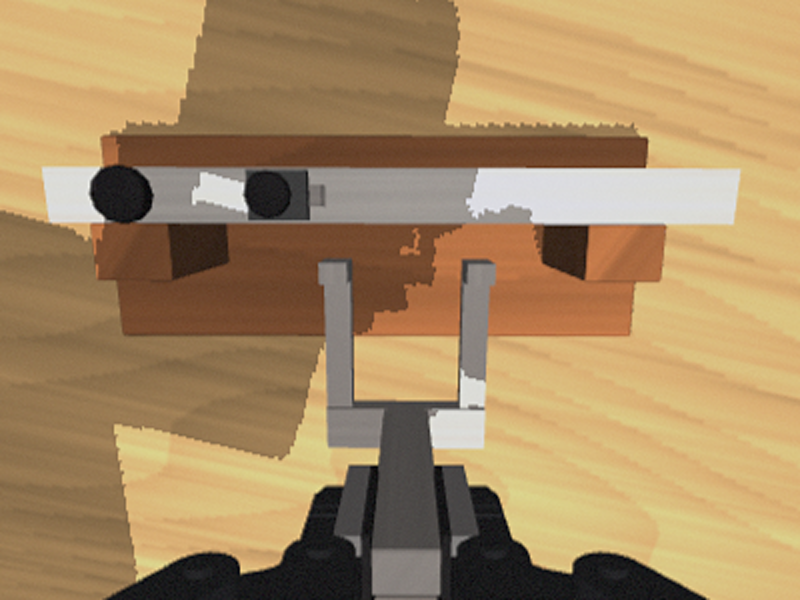

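```bash
python3 - <<'E'
from h import *
c=np.load("w4.npy",allow_pickle=True).item(); im=cv2.imread("pics/w4.png")
g=cv2.cvtColor(im,cv2.COLOR_BGR2GRAY).astype(float); sat=cv2.cvtColor(im,cv2.COLOR_BGR2HSV)[...,1].astype(float)
# rail: low saturation; subpixel crossing of sat along columns / rows
def cross(p,up,lo,hi):
    # subpixel of threshold crossing between lo..hi
    seg=p[lo:hi+1]; a,b=seg[:2].mean(),seg[-2:].mean(); th=(a+b)/2
    for i in range(len(seg)-1):
        if (seg[i]-th)*(seg[i+1]-th)<=0: return lo+i+(th-seg[i])/(seg[i+1]-seg[i])
top=[];bot=[]
for u in list(range(225,410,5)):
    a=cross(sat[:,u],0,80,88); b=cross(sat[:,u],0,108,116)
    top.append((u,a));bot.append((u,b))
L=[(cross(sat[v],0,72,85),v) for v in range(88,109,3)]; Rr=[(cross(sat[v],0,418,432),v) for v in range(88,109,3)]
T=np.array([onz(c,p,.1) for p in top if p[1]]);B=np.array([onz(c,p,.1) for p in bot if p[1]])
L=np.array([onz(c,p,.1) for p in L if p[0]]);Rr=np.array([onz(c,p,.1) for p in Rr if p[0]])
def fit(A):
    m=A[:,:2].mean(0); u,s,v=np.linalg.svd(A[:,:2]-m); d=v[0]*np.sign(v[0][1]); return m,d,s[1]/len(A)**.5
mT,dT,rT=fit(T);mB,dB,rB=fit(B)
yaw=lambda d:np.degrees(np.arctan2(-d[0],d[1]))
print("yaw",yaw(dT),yaw(dB),rT,rB)
d=dT+dB;d/=np.linalg.norm(d);x=np.array([d[1],-d[0]]); print("width",(mT-mB)@x)
print("ends y",L[:,:2]@d,Rr[:,:2]@d)
xc=((mT+mB)/2)@x; yL=np.median(L[:,:2]@d);yR=np.median(Rr[:,:2]@d);print("length",yL-yR)
org=(xc+.01)*x+(yL+yR)/2*d; print("rail origin",org,"yaw",yaw(d))
np.save("rail.npy",[org[0],org[1],np.arctan2(-d[0],d[1])])
def R(u,v,z):
    X=onz(c,(56+u/2-.25,v/2-.25),z)[:2]-org; return (np.array([X@x,X@d])*1000).round(1)
print("knob catch",R(268,193,.13),"block",R(247,195,.107),R(308,195,.107),"buf",R(121,193,.13))
# hanger
s=manip.sense(); zb=s["tcp_pos"][2]-.075
tl,tr=R(335,261,zb+.02),R(478,261,zb+.02)
print("tips",tl,tr,tl-tr,"tilt yaw rel rail deg",np.degrees(np.arctan2(-(tl-tr)[0],(tl-tr)[1])))
fl,fr=R(328,408,zb+.008),R(485,408,zb+.008)  # foot top front?
fl2,fr2=R(328,447,zb+.008),R(484,447,zb+.008)
print("foot",fl,fr,fl2,fr2)
print("stem top edge",R(373,548,zb+.098),R(440,548,zb+.098))
X=s["tcp_pos"][:2]-org;print("tcp in rail",X@x*1000,X@d*1000)
E
```

```text
yaw 12.703840376045887 12.620825222143848 6.137349228755109e-05 0.00020694562327339434
width 0.020361170948501022
ends y [0.15045637 0.15029498 0.15049674 0.15032048 0.15041916 0.15033112
 0.1503656 ] [-0.10965668 -0.10956176 -0.10961114 -0.10966979 -0.10961346 -0.10972292
 -0.10953254]
length 0.25997905743927685
rail origin [0.48691555 0.13027883] yaw 12.662332799094868
knob catch [-9.8 40.2] block [-10.1  52.5] [-10.   30.2] buf [-10.   88.9]
tips [-28.9  14.4] [-28.8 -25.8] [-0.1 40.2] tilt yaw rel rail deg 0.14252652072657085
foot [-75.8  19.1] [-75.7 -30.9] [-89.   19.4] [-88.9 -31. ]
stem top edge [-75.1   0.5] [-75.1 -11.9]
tcp in rail -80.9077177351968 -5.595265286788011
```

Emit:
arm_command --rows '[[[9,-41,0],0,1],[[9,-41,0],0,1],[[9,-41,0],0,1],[[10,-42,0],0,1],[[33,7,0],-0.002,1],[[33,8,0],0,1],[[32,7,0],0,1],[[0,0,-40],0,1],[[0,0,-40],0,1],[[0,0,-30],0,1],[[0,0,-14],0,1],[[0,0,0],0,1]]'

```text
t: 7.22
tcp_pos: [0.543, -0.0356, 0.0995]
tool_rot: [0.994, 0.111, -0.001, -0.0]
force: [-0.6, 0.2, -0.8]
finger_gap: 0.15
```

Emit:
arm_command --rows '[[[0,0,0],0,1],[[0,0,0],0,1],[[0,0,0],0,1]]'

```text
t: 7.6
tcp_pos: [0.5438, -0.035, 0.1012]
tool_rot: [0.994, 0.112, 0.001, 0.0]
force: [-0.2, -0.8, -1.9]
finger_gap: 0.152
```

```bash
cat > st.py <<'E'
from h import *
ox,oy,ps=np.load("rail.npy"); X=np.array([np.cos(ps),np.sin(ps)]);Y=np.array([-np.sin(ps),np.cos(ps)])
def st():
    s=manip.sense(); p=s["tcp_pos"][:2]-[ox,oy];f=s["force"]; q=s["tool_rot"]
    print("t",s["t"],"tcp rail mm",(p@X*1000).round(2),(p@Y*1000).round(2),(s["tcp_pos"][2]*1000).round(2),"F rail",(f[:2]@X).round(2),(f[:2]@Y).round(2),f[2].round(2),"yaw rel",(np.degrees(2*np.arctan2(q[1],q[0])-ps)).round(2),"tilt",q[2:].round(4),"gap",s["finger_gap"].round(3)); return s
def W(x,y,z): # rail mm -> world
    return np.r_[np.array([ox,oy])+X*x/1000+Y*y/1000,z/1000]
E
python3 - <<'E'
from st import *
st();c=manip.get_calibration("wrist");im=manip.snapshot("wrist");cv2.imwrite("pics/w5.png",im);np.save("w5.npy",c,allow_pickle=True)
sc=manip.snapshot("scene");cv2.imwrite("pics/s5.png",sc);cv2.imwrite("pics/s5c.png",cv2.resize(sc[130:230,270:430],(800,500),interpolation=cv2.INTER_CUBIC))
cs=manip.get_calibration("scene")
print(tri([(np.load("w4.npy",allow_pickle=True).item(),(116.5,96.5)),(cs,(407,163))]))
E
```

```text
Traceback (most recent call last):
  File "st.py", line 5, in st
    print("t",s["t"],"tcp rail mm",(p@X*1000).round(2),(p@Y*1000).round(2),(s["tcp_pos"][2]*1000).round(2),"F rail",(f[:2]@X).round(2),(f[:2]@Y).round(2),f[2].round(2),"yaw rel",(np.degrees(2*np.arctan2(q[1],q[0])-ps)).round(2),"tilt",q[2:].round(4),"gap",s["finger_gap"].round(3)); return s
                                                                                                                                                                                                                                                                ^^^^^^^^^^^^^^^^^^^^^
AttributeError: 'float' object has no attribute 'round'
```

```bash
sed -i 's/s\["finger_gap"\].round(3)/round(s["finger_gap"],3)/' st.py
python3 - <<'E'
from st import *
st();c=manip.get_calibration("wrist");im=manip.snapshot("wrist");cv2.imwrite("pics/w5.png",im);np.save("w5.npy",c,allow_pickle=True)
sc=manip.snapshot("scene");cv2.imwrite("pics/s5.png",sc);cv2.imwrite("pics/s5c.png",cv2.resize(sc[130:230,270:430],(800,500),interpolation=cv2.INTER_CUBIC))
cs=manip.get_calibration("scene")
print(tri([(np.load("w4.npy",allow_pickle=True).item(),(116.5,96.5)),(cs,(407,163))]))
E
```

```text
t 7.6 tcp rail mm 19.24 -173.75 101.24 F rail -0.36 -0.74 -1.85 yaw rel 0.17 tilt [0.0009 0.0003] gap 0.152
(array([0.45698709, 0.2192614 , 0.12222306]), [array([-2.08925425, -0.42184554]), array([-0.58404775,  0.11962676])])
```

View pics/w5.png

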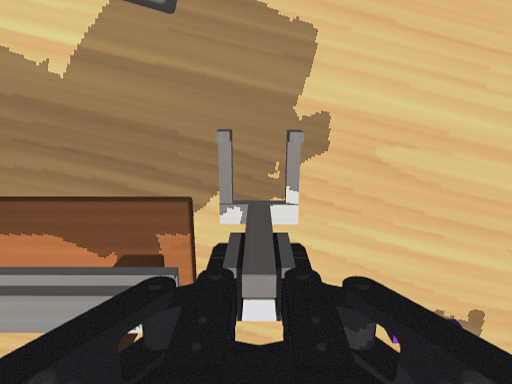

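View pics/s5c.png

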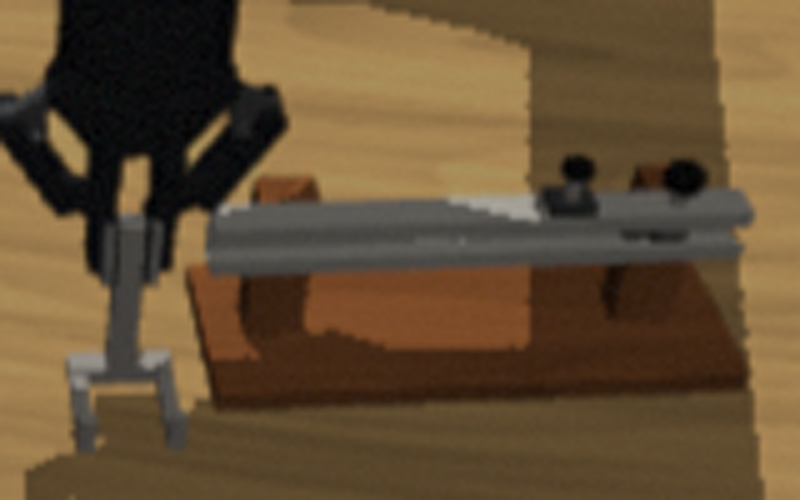

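```bash
python3 - <<'E'
from st import *
im=cv2.imread("pics/w5.png"); a=im[240:340,100:300]; b=im[120:220,200:320]
cv2.imwrite("pics/w5c.png",cv2.resize(a,(800,400),interpolation=cv2.INTER_CUBIC))
c=np.load("w5.npy",allow_pickle=True).item()
for n,p in [("top front",(0,-130,100)),("slot top",(0,-130,91)),("slot bot",(0,-130,81)),("bottom front",(0,-130,72)),("top back",(-20,-130,100)),("board",(20,-125,15)),("stemtopfront",(25,-175,123)),("tipL",(71,-155,45)),("headtopfront",(-4,-175,95)),("headbackL",(-16,-160,95))]:
    print(n,proj(c,W(*p)).round(1), ((proj(c,W(*p))-[100,240])*4).round(0))
E
```

```text
top front [163.4 296. ] [254. 224.]
slot top [168.6 285.6] [274. 182.]
slot bot [173.7 275.2] [295. 141.]
bottom front [177.8 266.8] [311. 107.]
top back [166.6 333. ] [266. 372.]
board [188.3 201.4] [ 353. -154.]
stemtopfront [261.9 272.1] [648. 128.]
tipL [225.5 130.4] [ 502. -438.]
headtopfront [260.9 297.6] [644. 230.]
headbackL [230.1 319.2] [521. 317.]
```

View pics/w5c.png

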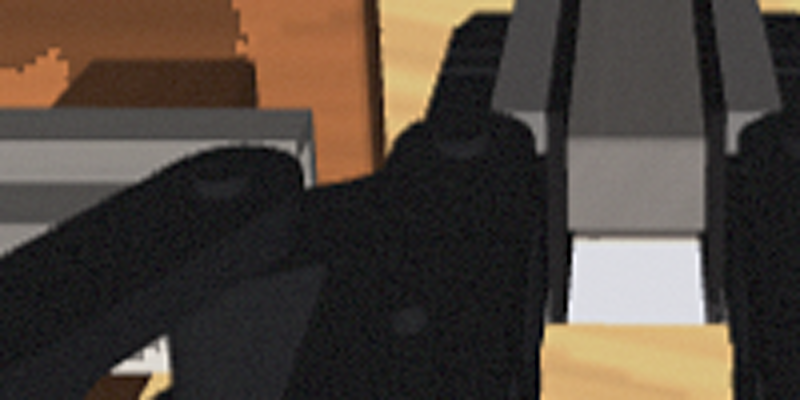

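```bash
python3 - <<'E'
from st import *
im=cv2.imread("pics/w5.png")
cv2.imwrite("pics/w5d.png",cv2.resize(im[120:225,205:310],(800,800),interpolation=cv2.INTER_CUBIC)[:600])
c=np.load("w5.npy",allow_pickle=True).item(); k=800/105
for xx,zz in [(19.3,25),(20,25),(19.3,26),(20,26.5)]:
    print(xx,zz,*[((proj(c,W(xx+a,-174+b,zz+d))-[205,120])*k).round(0) for a,b,d in [(51,25,20),(51,-25,20),(5,25,8),(-5,25,8),(5,0,98)]], ((proj(c,W(xx+5,-174,zz+98))-[100,240])*4).round(0),((proj(c,W(xx-36,-174,zz+70))-[100,240])*4).round(0))
E
```

```text
19.3 25 [75. 89.] [748.  90.] [112. 634.] [115. 746.] [ 413. 1171.] [637. 135.] [635. 322.]
20 25 [75. 79.] [748.  81.] [112. 626.] [115. 738.] [ 413. 1159.] [637. 128.] [635. 317.]
19.3 26 [74. 90.] [750.  91.] [110. 637.] [114. 750.] [ 413. 1182.] [637. 140.] [635. 327.]
20 26.5 [72. 81.] [751.  82.] [109. 631.] [113. 744.] [ 413. 1174.] [637. 136.] [635. 325.]
```

View pics/w5d.png

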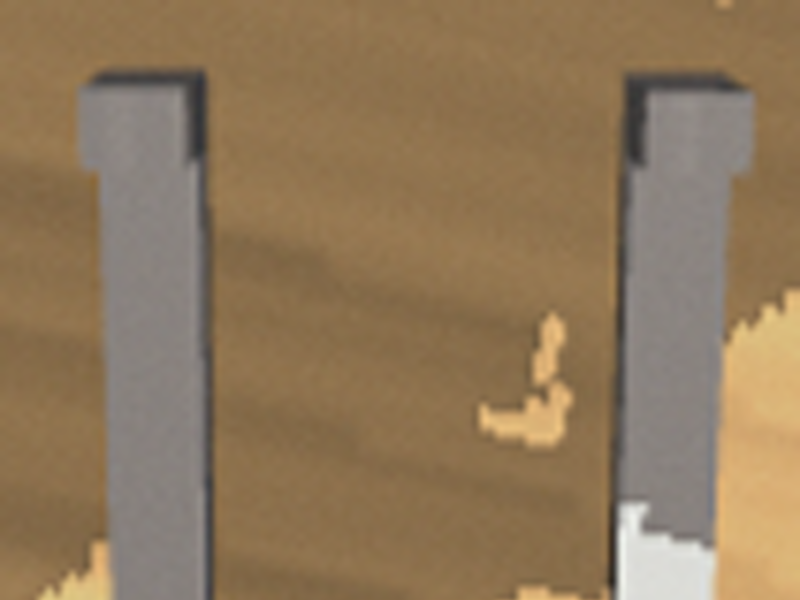

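Emit:
arm_command --rows '[[[0.7,0.2,0],0,1],[[-1.1,4.9,0],0,1],[[-1.1,4.9,0],0,1],[[-1.1,4.9,0],0,1],[[-1.1,4.9,0],0,1],[[-1.1,4.9,0],0,1],[[-0.7,2.9,0],0,1],[[-0.7,2.9,0],0,1],[[-0.7,2.9,0],0,1]]'

```text
t: 8.82
tcp_pos: [0.5364, -0.0014, 0.1003]
tool_rot: [0.994, 0.112, 0.0, 0.0]
force: [0.1, 0.0, -1.6]
finger_gap: 0.153
```

```bash
python3 - <<'E'
from st import *
st();c=manip.get_calibration("wrist");im=manip.snapshot("wrist");cv2.imwrite("pics/w6.png",im)
cv2.imwrite("pics/w6c.png",cv2.resize(im[180:330,150:350],(800,600),interpolation=cv2.INTER_CUBIC))
E
```

```text
t 8.825 tcp rail mm 19.37 -139.35 100.33 F rail 0.1 0.02 -1.63 yaw rel 0.16 tilt [0. 0.] gap 0.153
```

View pics/w6c.png

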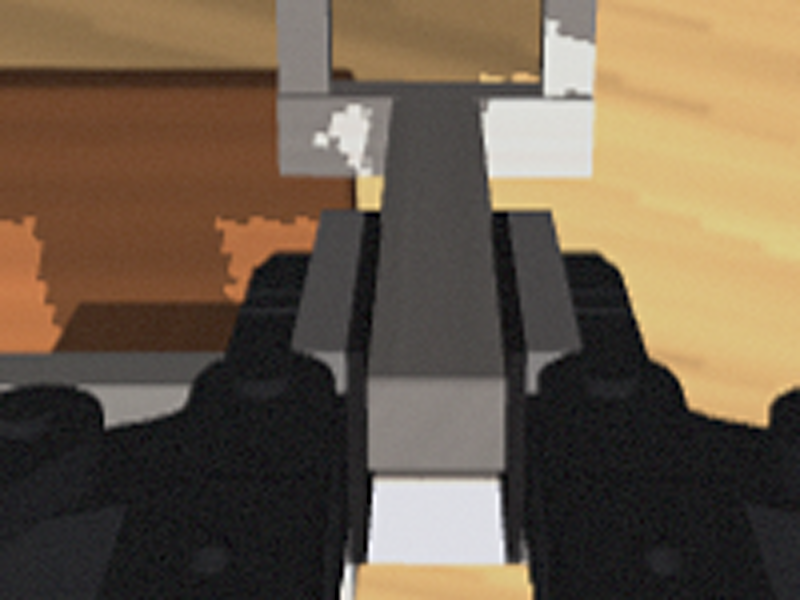

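Emit:
arm_command --rows '[[[-1.1,4.9,0],0,1],[[-1.7,7.8,0],0,1],[[-2.2,9.8,0],0,1],[[-2.2,9.8,0],0,1],[[-2.2,9.8,0],0,1],[[-2.2,9.8,0],0,1],[[0,0,0],0,1]]'

```text
t: 9.75
tcp_pos: [0.5243, 0.0512, 0.1003]
tool_rot: [0.994, 0.112, -0.0, -0.0]
force: [0.4, -1.3, -0.7]
finger_gap: 0.153
```

```bash
python3 - <<'E'
from st import *
st()
E
```

```text
t 9.75 tcp rail mm 19.17 -85.34 100.28 F rail 0.13 -1.37 -0.71 yaw rel 0.24 tilt [-0.0002 -0.    ] gap 0.153
```

Emit:
arm_command --rows '[[[-2.2,9.8,0],0,1],[[-2.2,9.8,0],0,1],[[-2.2,9.8,0],0,1],[[-2.2,9.8,0],0,1],[[-2.2,9.8,0],0,1],[[-2.2,9.8,0],0,1],[[-2.2,9.8,0],0,1],[[0,0,0],0,1]]'

```text
t: 10.75
tcp_pos: [0.509, 0.1197, 0.1003]
tool_rot: [0.994, 0.112, -0.0, -0.0]
force: [-0.5, -0.0, -2.8]
finger_gap: 0.151
```

```bash
python3 - <<'E'
from st import *
st();im=manip.snapshot("wrist");cv2.imwrite("pics/w7.png",im)
sc=manip.snapshot("scene");cv2.imwrite("pics/s7c.png",cv2.resize(sc[130:230,270:430],(800,500),interpolation=cv2.INTER_CUBIC))
E
```

```text
t 10.75 tcp rail mm 19.22 -15.15 100.27 F rail -0.49 0.1 -2.77 yaw rel 0.23 tilt [-0.0002 -0.    ] gap 0.151
```

View pics/s7c.png

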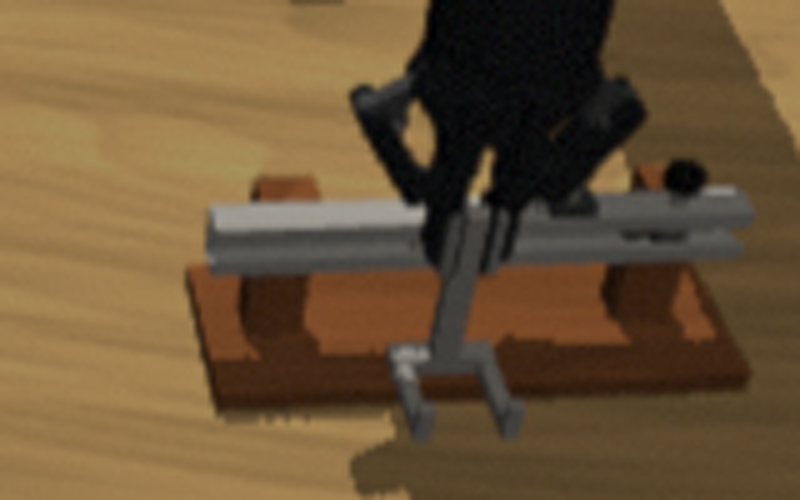

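View pics/w7.png

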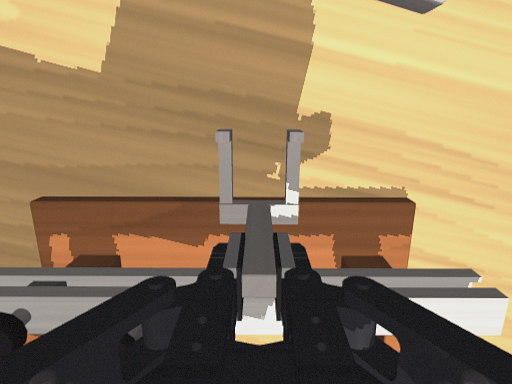

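Emit:
arm_command --rows '[[[-1.1,4.9,0],0,1],[[-1.1,4.9,0],0,1],[[-1.1,4.9,0],0,1],[[-1.1,4.9,0],0,1],[[0,0,0],0,1]]'

```text
t: 11.48
tcp_pos: [0.5048, 0.139, 0.1003]
tool_rot: [0.994, 0.112, -0.0, -0.0]
force: [-1.0, -0.5, -1.9]
finger_gap: 0.147
```

Emit:
arm_command --rows '[[[-1.1,4.9,0],0,1],[[-1.1,4.9,0],0,1],[[0,0,0],0,1]]'

```text
t: 11.85
tcp_pos: [0.5026, 0.1487, 0.1003]
tool_rot: [0.994, 0.112, -0.0, -0.0]
force: [0.4, 0.3, -1.4]
finger_gap: 0.148
```

```bash
python3 - <<'E'
from st import *
st()
E
```

```text
t 11.85 tcp rail mm 19.31 14.58 100.29 F rail 0.46 0.21 -1.41 yaw rel 0.2 tilt [-0.0001 -0.    ] gap 0.148
```

Emit:
arm_command --rows '[[[-1.1,4.9,0],0,1],[[-1.1,4.9,0],0,1],[[0,0,0],0,1]]'

```text
t: 12.22
tcp_pos: [0.5005, 0.1585, 0.1001]
tool_rot: [0.994, 0.112, -0.0, -0.0]
force: [0.7, 0.2, -4.2]
finger_gap: 0.153
```

Emit:
arm_command --rows '[[[-1.1,4.9,0],0,1],[[-1.1,4.9,0],0,1],[[0,0,0],0,1]]'

```text
t: 12.6
tcp_pos: [0.498, 0.1688, 0.1002]
tool_rot: [0.994, 0.111, -0.0, -0.001]
force: [0.4, 1.6, -4.4]
finger_gap: 0.154
```

```bash
python3 - <<'E'
from st import *
st();im=manip.snapshot("wrist");cv2.imwrite("pics/w8.png",im)
sc=manip.snapshot("scene");cv2.imwrite("pics/s8c.png",cv2.resize(sc[130:230,270:430],(800,500),interpolation=cv2.INTER_CUBIC))
E
```

```text
t 12.6 tcp rail mm 19.24 35.15 100.2 F rail 0.75 1.51 -4.4 yaw rel 0.14 tilt [-0.0002 -0.0005] gap 0.154
```

View pics/s8c.png

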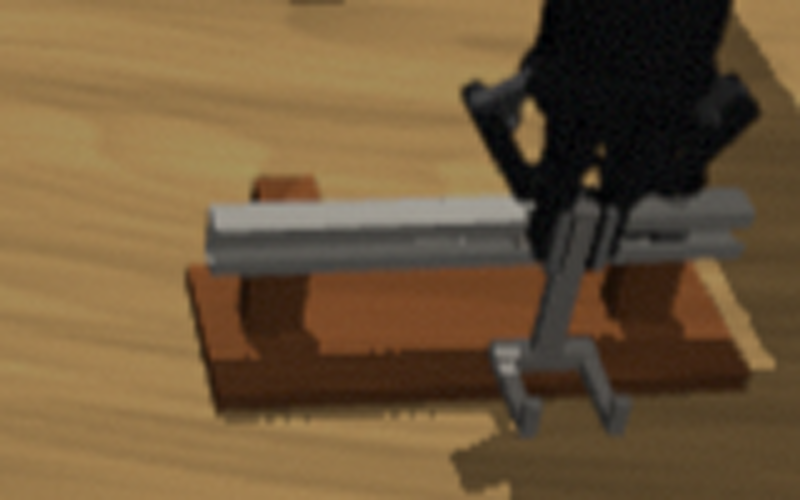

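View pics/w8.png

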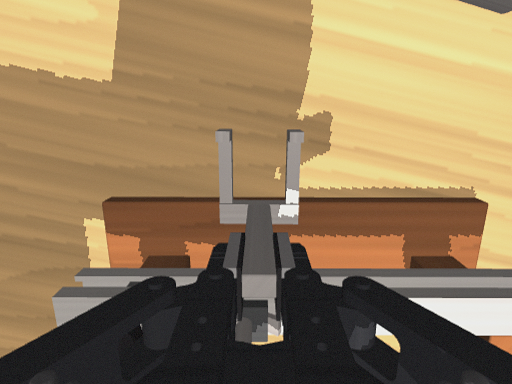

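Emit:
arm_command --rows '[[[-0.9,3.9,0],0,1],[[-0.9,3.9,0],0,1],[[0,0,0],0,1],[[0,0,0],0,1]]'

```text
t: 13.2
tcp_pos: [0.4963, 0.1761, 0.1003]
tool_rot: [0.994, 0.111, -0.0, -0.0]
force: [-0.1, 1.3, -4.8]
finger_gap: 0.155
```

Emit:
arm_command --rows '[[[-0.9,3.9,0],0,1],[[-0.9,3.9,0],0,1],[[0,0,0],0,1],[[0,0,0],0,1]]'

```text
t: 13.7
tcp_pos: [0.4947, 0.1839, 0.1003]
tool_rot: [0.994, 0.111, 0.0, -0.0]
force: [-0.7, 1.2, -4.1]
finger_gap: 0.155
```

```bash
python3 - <<'E'
from st import *
st()
E
```

```text
t 13.7 tcp rail mm 19.38 50.6 100.35 F rail -0.46 1.37 -4.13 yaw rel 0.14 tilt [ 0.0001 -0.0003] gap 0.155
```

Emit:
arm_command --rows '[[[-0.5,2,0],0,1],[[-0.5,2,0],0,1],[[-0.4,2,0],0,1],[[0,0,0],0,1],[[0,0,0],0,1]]'

```text
t: 14.32
tcp_pos: [0.4932, 0.1897, 0.1003]
tool_rot: [0.994, 0.112, -0.0, -0.0]
force: [-0.6, -0.4, -5.1]
finger_gap: 0.154
```

Emit:
arm_command --rows '[[[-0.5,2,0],0,1],[[-0.4,2,0],0,1],[[0,0,0],0,1],[[0,0,0],0,1]]'

```text
t: 14.82
tcp_pos: [0.4927, 0.1928, 0.1003]
tool_rot: [0.994, 0.112, 0.0, 0.001]
force: [0.3, -4.8, -5.9]
finger_gap: 0.15
```

```bash
python3 - <<'E'
from st import *
st()
E
```

```text
t 14.825 tcp rail mm 19.34 59.72 100.3 F rail -0.72 -4.72 -5.89 yaw rel 0.23 tilt [0.0001 0.0007] gap 0.15
```

Emit:
arm_command --rows '[[[-0.2,1,0],0,1],[[-0.2,1,0],0,1],[[0,0,0],0,1],[[0,0,0],0,1]]'

```text
t: 15.32
tcp_pos: [0.4925, 0.1944, 0.1005]
tool_rot: [0.994, 0.112, 0.0, 0.001]
force: [0.3, -5.8, -3.9]
finger_gap: 0.154
```

Emit:
arm_command --rows '[[[-0.2,1,0],0,1],[[0,0,0],0,1],[[0,0,0],0,1]]'

```text
t: 15.7
tcp_pos: [0.4923, 0.1952, 0.1005]
tool_rot: [0.994, 0.113, 0.0, 0.001]
force: [1.6, -7.8, -4.0]
finger_gap: 0.154
```

```bash
python3 - <<'E'
from st import *
st()
E
```

```text
t 15.7 tcp rail mm 19.49 62.14 100.47 F rail -0.17 -7.93 -3.97 yaw rel 0.28 tilt [0.0002 0.0013] gap 0.154
```

Emit:
arm_command --rows '[[[-0.2,1,0],0,1],[[0,0,0],0,1],[[0,0,0],0,1]]'

```text
t: 16.08
tcp_pos: [0.4922, 0.196, 0.1005]
tool_rot: [0.994, 0.113, 0.0, 0.002]
force: [0.8, -7.8, -3.7]
finger_gap: 0.152
```

Emit:
arm_command --rows '[[[-0.2,1,0],0,1],[[0,0,0],0,1],[[0,0,0],0,1]]'

```text
t: 16.45
tcp_pos: [0.492, 0.1967, 0.1005]
tool_rot: [0.994, 0.113, 0.0, 0.002]
force: [2.0, -8.7, -3.4]
finger_gap: 0.152
```

```bash
python3 - <<'E'
from st import *
st();im=manip.snapshot("wrist");cv2.imwrite("pics/w9c.png",cv2.resize(im[230:380,160:360],(800,600),interpolation=cv2.INTER_CUBIC))
E
```

```text
t 16.45 tcp rail mm 19.56 63.71 100.47 F rail 0.07 -8.91 -3.41 yaw rel 0.31 tilt [0.0002 0.0017] gap 0.152
```

View pics/w9c.png

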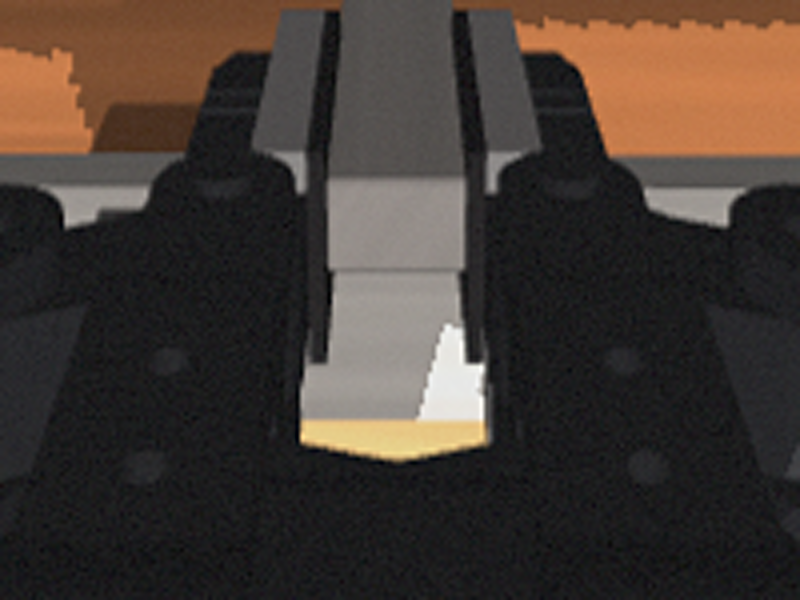

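```bash
python3 - <<'E'
from st import *
F=[]
for i in range(10):
    sc=manip.snapshot("top" if i%2 else "scene")
    if i<2: cv2.imwrite(f"pics/s9_{i}.png",cv2.resize(sc[130:230,270:430] if i==0 else sc[190:270,80:240],(800,500 if i==0 else 400),interpolation=cv2.INTER_CUBIC))
    f=manip.sense()["force"]; F.append([f[:2]@X,f[:2]@Y,f[2]])
print(np.mean(F,0),np.std(F,0)); st()
E
```

```text
[-0.59951326 -8.94565363 -4.03359078] [0.43451261 0.44770939 0.54494708]
t 17.0 tcp rail mm 19.53 63.74 100.47 F rail -1.15 -9.11 -4.39 yaw rel 0.31 tilt [0.0002 0.0017] gap 0.151
```

View pics/s9_0.png

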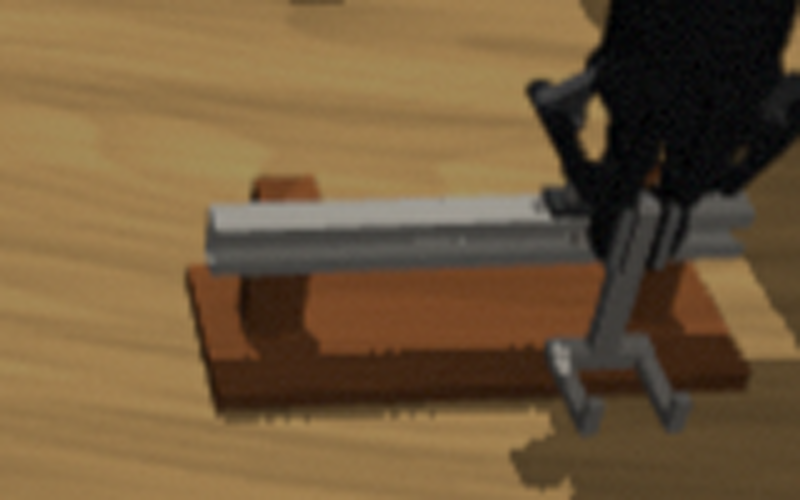

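View pics/s9_1.png

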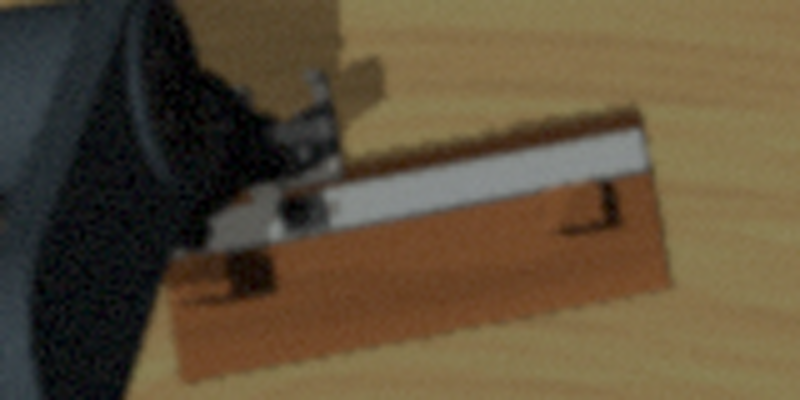

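```bash
python3 - <<'E'
from st import *
c=manip.get_calibration("top");cs=manip.get_calibration("scene")
for z in (100,107,114,125,132): print(z,proj(c,W(-10,40.2,z)).round(1),proj(cs,W(-10,40.2,z)).round(1))
t0=cv2.imread("pics/top0.png");t1=manip.snapshot("top");cv2.imwrite("pics/t10.png",t1)
s0=cv2.imread("pics/scene0.png");s1=manip.snapshot("scene")
f=lambda i,a:cv2.resize(i,a,interpolation=cv2.INTER_CUBIC)
v=lambda i:f(i[220:245,125:158],(400,300))
w=lambda i:f(i[155:180,370:403],(400,300))
cv2.imwrite("pics/cmp.png",np.vstack([np.hstack([v(t0),v(t1)]),np.hstack([w(s0),w(s1)])]))
E
```

```text
100 [140.4 232.5] [382.4 171.2]
107 [139.6 232.4] [383.  168.9]
114 [138.9 232.3] [383.6 166.5]
125 [137.6 232.1] [384.5 162.8]
132 [136.8 231.9] [385.2 160.4]
```

View pics/cmp.png

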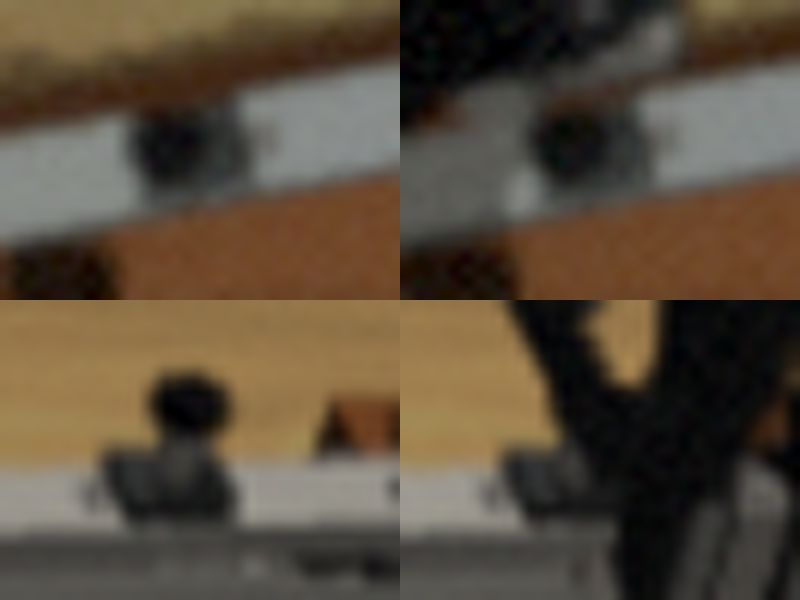

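```bash
python3 - <<'E'
from st import *
for n in ("top0","t10"):
    g=cv2.cvtColor(cv2.imread(f"pics/{n}.png"),cv2.COLOR_BGR2GRAY).astype(float)[226:238,133:148]
    print(n); print(g[4:9].astype(int))
    for th in (50,60,70):
        w=np.clip(th-g[2:,:],0,None); yy,xx=np.mgrid[228:238,133:148]; print(th,(w*xx).sum()/w.sum(),(w*yy).sum()/w.sum(),w.sum())
E
```

```text
top0
[[120 120  88  54  30  17  19  25  34  45  50  67 101 114 119]
 [137 130  88  39  22  13  15   9  23  39  50  57  80 103 114]
 [138 130  87  46  15  23  16  17  27  46  53  50  74 108 116]
 [138 131 100  56  24  17  21  23  35  49  58  53  74 116 131]
 [138 135 121  81  37  21  27  34  48  53  55  62  82 119 130]]
50 138.79397590361447 231.31204819277107 830.0
60 138.99647141848976 231.18983768525052 1417.0
70 139.18121125417264 231.21125417262758 2097.0
t10
[[ 86  84  63  39  20   9  18  16  25  41  42  65 100 114 117]
 [ 95  85  58  25  16  12  14  20  19  38  50  54  77 101 110]
 [ 92  86  65  33  16  21  21  18  25  45  55  57  72 102 115]
 [ 90  90  81  47  16  20  21  22  30  46  53  59  75 115 130]
 [ 94 106 111  79  40  24  25  37  46  56  54  70  77 117 129]]
50 138.83662280701753 231.3234649122807 912.0
60 139.07849829351537 231.279180887372 1465.0
70 139.25668700140778 231.30173627404974 2131.0
```

Emit:
arm_command --rows '[[[0.2,-1,0],0,1],[[0.2,-1,0],0,1],[[0,0,0],0,1],[[0,0,0],0,1]]'

```text
t: 17.6
tcp_pos: [0.4923, 0.1951, 0.1005]
tool_rot: [0.994, 0.113, 0.0, 0.001]
force: [1.5, -6.9, -3.9]
finger_gap: 0.15
```

```bash
python3 - <<'E'
from st import *
st()
E
```

```text
t 17.6 tcp rail mm 19.51 62.09 100.47 F rail -0.03 -7.1 -3.85 yaw rel 0.28 tilt [0.0002 0.0013] gap 0.15
```

Emit:
arm_command --rows '[[[0.2,-1,0],0,1],[[0.2,-1,0],0,1],[[0,0,0],0,1],[[0,0,0],0,1]]'

```text
t: 18.1
tcp_pos: [0.4925, 0.1943, 0.1005]
tool_rot: [0.994, 0.112, 0.0, 0.0]
force: [0.8, -5.1, -2.5]
finger_gap: 0.15
```

```bash
python3 - <<'E'
from st import *
st()
E
```

```text
t 18.1 tcp rail mm 19.5 61.23 100.5 F rail -0.3 -5.13 -2.5 yaw rel 0.2 tilt [0.0003 0.0003] gap 0.15
```

Emit:
arm_command --rows '[[[0.2,-1,0],0,1],[[0.2,-1,0],0,1],[[0.2,-1,0],0,1],[[0,0,0],0,1],[[0,0,0],0,1]]'

```text
t: 18.73
tcp_pos: [0.4928, 0.1933, 0.1005]
tool_rot: [0.994, 0.111, 0.0, -0.002]
force: [-0.3, 5.2, -1.2]
finger_gap: 0.154
```

```bash
python3 - <<'E'
from st import *
st()
t1=manip.snapshot("top");cv2.imwrite("pics/t11.png",t1)
for n in ("top0","t11"):
    g=cv2.cvtColor(cv2.imread(f"pics/{n}.png"),cv2.COLOR_BGR2GRAY).astype(int)[230:233,133:148]; print(g)
E
```

```text
t 18.725 tcp rail mm 19.58 60.23 100.55 F rail 0.83 5.14 -1.16 yaw rel 0.05 tilt [ 0.0005 -0.0015] gap 0.154
[[120 120  88  54  30  17  19  25  34  45  50  67 101 114 119]
 [137 130  88  39  22  13  15   9  23  39  50  57  80 103 114]
 [138 130  87  46  15  23  16  17  27  46  53  50  74 108 116]]
[[ 85  83  68  41  25  17  21  23  23  39  50  62  97 112 117]
 [ 87  82  52  20   5  16   3  15  18  35  48  58  79 100 112]
 [ 92  84  52  30   3  24  11   8  27  45  53  56  74 104 115]]
```

Emit:
arm_command --rows '[[[-0.3,1.5,0],0,1],[[0,0,0],0,1],[[0,0,0],0,0.6],[[0,0,0],0,0.4],[[0,0,0],0,0.2],[[0,0,0],0,0.1],[[0,0,0],0,0.1]]'

```text
t: 19.65
tcp_pos: [0.4926, 0.193, 0.1003]
tool_rot: [0.994, 0.112, -0.0, 0.0]
force: [0.3, 0.3, -0.3]
finger_gap: 0.452
```

```bash
python3 - <<'E'
from st import *
st();im=manip.snapshot("wrist");cv2.imwrite("pics/w12.png",im)
E
```

```text
t 19.65 tcp rail mm 19.24 59.92 100.32 F rail 0.37 0.22 -0.33 yaw rel 0.16 tilt [-0.  0.] gap 0.452
```

View pics/w12.png

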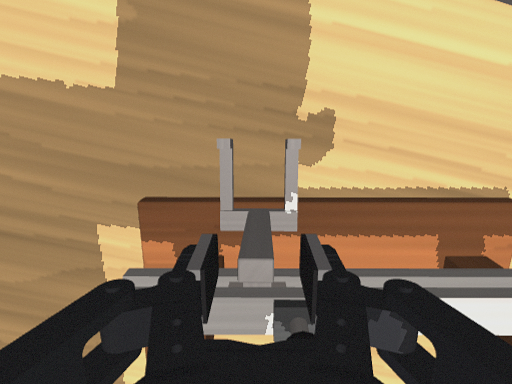

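Emit:
arm_command --rows '[[[0,0,10],0,0.1],[[0,0,25],0,0.1],[[0,0,40],0,0.1],[[0,0,40],0,0.1],[[-30,-20,20],0,0.1],[[-40,-40,0],0,0.1],[[0,0,0],0,0.1],[[0,0,0],0,0.1],[[0,0,0],0,0.1]]'

```text
t: 20.82
tcp_pos: [0.4239, 0.1335, 0.2356]
tool_rot: [0.994, 0.112, 0.001, -0.0]
force: [0.1, 0.1, 0.4]
finger_gap: 0.447
```

```bash
python3 - <<'E'
from st import *
st();c=manip.get_calibration("wrist");im=manip.snapshot("wrist");np.save("w13.npy",c,allow_pickle=True);cv2.imwrite("pics/w13.png",im)
sc=manip.snapshot("scene");cv2.imwrite("pics/s13.png",sc);cv2.imwrite("pics/s13c.png",cv2.resize(sc[130:230,290:450],(800,500),interpolation=cv2.INTER_CUBIC))
E
```

```text
t 20.825 tcp rail mm -60.78 16.92 235.65 F rail 0.17 0.11 0.44 yaw rel 0.19 tilt [ 0.0009 -0.    ] gap 0.447
```

View pics/w13.png

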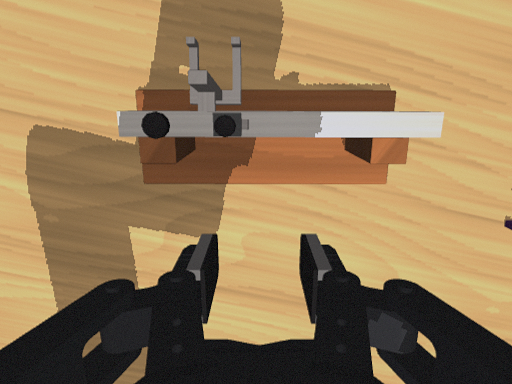

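View pics/s13c.png

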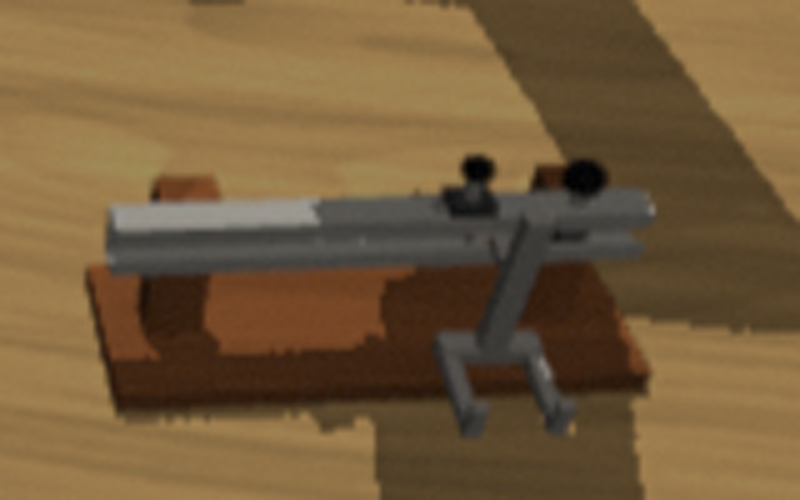

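View pics/s13.png

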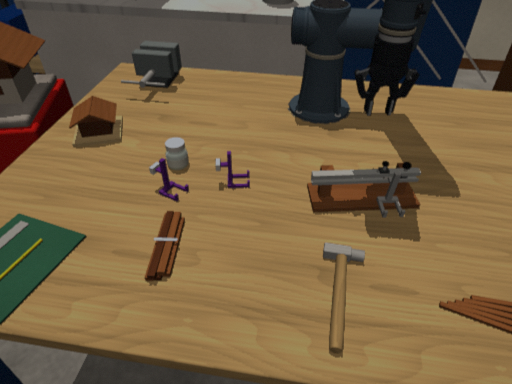

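```bash
python3 - <<'E'
from st import *
c=np.load("w13.npy",allow_pickle=True).item();im=cv2.imread("pics/w13.png")
cv2.imwrite("pics/w13c.png",cv2.resize(im[25:145,140:300],(800,600),interpolation=cv2.INTER_CUBIC))
for y in (58,60,62): 
  for n,p in [("stemtop",(25,y,123)),("neck",(5,y,88)),("footfront",(25,y,33)),("tipL",(71,y+21,45)),("tipR",(71,y-21,45))]:
    print(y,n,((proj(c,W(*p))-[140,25])*5).round(0))
for z in (125,128,132): print("knob",z,((proj(c,W(-10,40.2,z))-[140,25])*5).round(0))
E
```

```text
58 stemtop [302. 250.]
58 neck [344. 397.]
58 footfront [382. 290.]
58 tipL [248.  15.]
58 tipR [482.  16.]
60 stemtop [288. 250.]
60 neck [332. 397.]
60 footfront [371. 290.]
60 tipL [237.  15.]
60 tipR [471.  16.]
62 stemtop [274. 250.]
62 neck [320. 397.]
62 footfront [361. 290.]
62 tipL [226.  15.]
62 tipR [460.  16.]
knob 125 [433. 505.]
knob 128 [431. 506.]
knob 132 [429. 508.]
```

View pics/w13c.png

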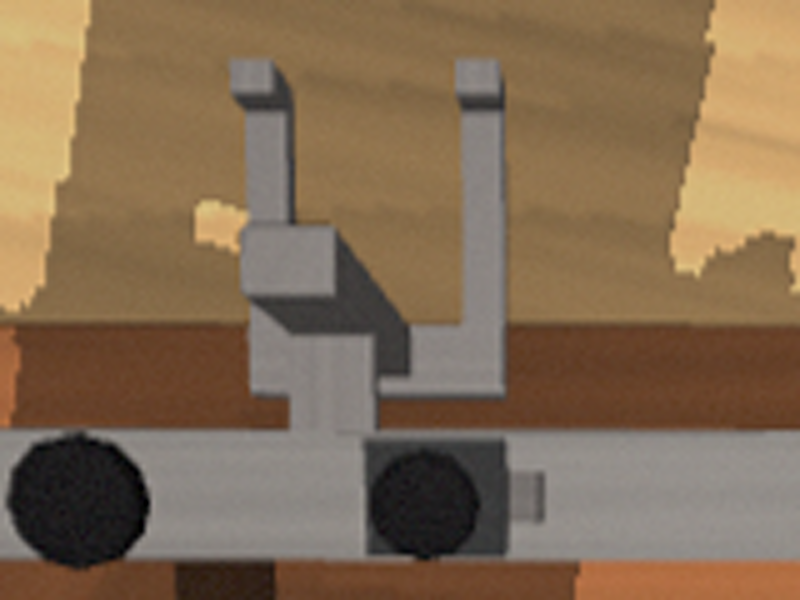

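```bash
python3 - <<'E'
from st import *
a=cv2.imread("pics/w13.png");b=manip.snapshot("wrist");print("max shift diff",np.abs(a[20:140,140:300].astype(int)-b[20:140,140:300]).mean())
st();print(manip.sign_off())
E
```

```text
max shift diff 3.8016145833333335
t 20.975 tcp rail mm -61.43 17.05 235.2 F rail -0.1 0.24 -0.17 yaw rel 0.2 tilt [0.0001 0.    ] gap 0.45
the job is handed in; nothing more can be done
None
```

The steel hanger is in the rail, trapped between the catch and the buffer. I let go of it and handed the job in at about 21 s.

I gripped the hanger by its bare upper stem, turned it to line up with the rail and fed the head in at the open end. I pushed until the catch dropped behind it. The push peaked at about 9 N, which puts the buffer at roughly 5 to 6 mm, well short of the 12.5 mm limit.

**Checks that agreed**
- **Catch:** before release the knob showed no measurable shift in the top view, and after release the scene and wrist views put it back at its rest height.
- **Pull test:** pulling back with about 5 N before letting go did not free the hanger.
- **Position:** after release the origin is at about rail y +60 mm, inside the allowed +30 to +85.
- **Bystanders:** the hammer, jar, battens and purple look-alikes look unmoved in the last scene picture, and the gripper was clear of everything.

**Less certain**
- **Click:** the downward force did not drop clearly at the click (about -4 N, within noise), so I relied on the knob and the pull test instead.
- **Hang:** after release the hanger droops a few degrees at the prongs. I put this down to the 1 mm of play in the rail.
- **Settling:** the two wrist pictures before hand-in differ slightly (mean pixel difference 3.8). The arm had drifted about 0.6 mm between them, so they do not prove the hanger was still.

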